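# Mist and lift out the dust filter

### The job

The dust filter of the nail-dust collector is due for cleaning: first give it a mist to bind the dust, by pressing the blue nozzle cap of the fixed teal bottle all the way down and letting it spring back up. Then pinch the filter cassette's two pink side catches together and, keeping them pinched, lift the cassette straight up out of its well. Finish while still holding it in the fingers, level and still, over the collector with about 10 cm of air between its underside and the deck, so that loose dust drops back in; leave everything else on the table where it is.

Things in the scene. Friction and masses are not known exactly. Their poses are not given: they have to be found in the camera images.
- collector: White nail-dust collector, fixed, 260 (own x) x 220 (own y) x 58 mm tall. Origin: centre of its underside, on the table; z up. In its flat top deck (58 mm up) is a well, 134 (x) x 65 (y) mm, 30 mm deep, centred on the origin, with pink trim; the filter cassette sits in it. Stands turned by up to 20 degrees either way.
- filter_center (a point): Centre of the loose filter cassette (about 150 g): dark grey tray with white pleats, 130 (x) x 61 (y) x 26 mm tall, 2 mm of play in the well. Seated: axes parallel to the collector's, this point 41 mm above the collector's origin, top 4 mm below the deck. Pink catch tabs stand up from the middle of its +y and -y sides. Teeth low on them hook under the deck's edge and lock it in.
- catch_left_pad (a point): Middle of the outer face of the pink catch tab on the cassette's +y side. Tab: 24 mm wide (x), 5 mm thick (y), rising 40 mm above the deck; this point is 27 mm above the deck. The outer faces of the two tabs are 60 mm apart at rest, 44 mm when both are fully in. Both must be pushed in by 6 mm or more to unlock the cassette.
- catch_right_pad (a point): The same point of the equal catch tab on the cassette's -y side.
- catch_left (a joint): Travel of the +y tab towards the cassette's middle, m: 0 at rest (sprung out), 0.008 fully in. About 2 N starts it, 5.5 N holds it fully in.
- catch_right (a joint): The same for the -y tab.
- mister: Teal spray-mist bottle fixed upright in a black round stand (84 mm across), 18 to 25 cm from the collector's middle on the collector's +y side. Origin: centre of the stand's underside, on the table; the nozzle points to its own -y, over the cassette.
- cap_top (a point): Centre of the flat top of the bottle's blue sprung nozzle cap, 155 mm above the table at rest; the cap is 32 mm across, with a 10 mm thick spout reaching 28 mm out from its axis towards the collector, its upper side 6 mm below the cap's top.
- mister_cap (a joint): How far the nozzle cap is pressed down, m: 0 up, 0.007 fully down. About 2 N starts it, 7 N holds it fully down; it springs back up when let go.
- polish_red: The red nail-polish bottle with a black cap, 30 mm across, 70 mm tall, loose; a bystander. Origin: centre of its underside.
- polish_violet: The violet nail-polish bottle with a black cap, 30 mm across, 70 mm tall, loose; a bystander. Origin: centre of its underside.
- polish_yellow: The yellow nail-polish bottle with a black cap, 30 mm across, 70 mm tall, loose; a bystander. Origin: centre of its underside.
- buffer: White and pink nail buffer block, 28 x 90 x 24 mm, lying loose on the collector's deck, beyond the cassette (towards the collector's own +x); a bystander. Origin: centre of its underside.
- cream_jar: White cream jar with pink lid, 54 mm across, 40 mm tall, loose; a bystander. Origin: centre of its underside.
- nail_file: Grey-blue flat nail file, 170 x 24 x 5 mm, lying loose on the table; a bystander. Origin: centre of its underside.
- nail_brush: Small teal nail brush with white bristles, 85 x 30 x 24 mm, lying loose on the table; a bystander. Origin: centre of its underside.
Things that resemble listed ones, but are neither listed nor needed, are in the scene too. Leave any yellow look-alike of the part that bears filter_center alone.

How it is judged:
By the outcome, as a careful person would: the job done as asked, in the order asked, and still so for the second after the job is handed in, while the arm keeps its last pose, push and grip.
It also fails if it takes over 48 s, if anything falls off the work surface, if the arm or the gripper's body presses on something with over 40 N, if the wrist force passes 120 N, or if a joint passes its speed limit or range.

### The arm

A 6-joint arm with a two-finger parallel gripper is mounted at the origin on the work surface. World frame = base frame: x ahead of the robot, y to its left, z up, the work surface at z = 0. Lengths are in mm, angles in rad, forces in N, time in s.
With the tool pointing down it reaches from about 350 to 975 mm from the base axis. Payload 7.1 kg.
Tool frame: the origin (TCP) lies where the fingers leave the gripper's body, on its centre line; the fingertips stand 80 mm ahead of it and the grasp point (between the pads) lies 61 mm ahead of it; z points along the fingers, y is the line along which they close (so a half turn about z gives the same grasp; the last joint's range is limited). The gripper opens to 88 mm and grips with 3 to 60 N. Pads are 20 mm wide; open, the fingers measure 115 mm over their backs; the gripper's body (75 mm by 178 mm) begins 61 mm behind the grasp point.
Start: joints at [-1.24, 0.423, 1.63, -0, 1.089, -0.019], TCP at [214.211, -587.128, 302.675] pointing down, gripper open.
Joint ranges: [-3, 3], [-0.9, 2.11], [0.09, 2.58], [-1.31, 4.45], [0.11, 2.69], [-2.54, 2.54]. Speed limits (rad/s): [2.39, 2.39, 3.01, 3.14, 3.14, 3.14].

### API

Orientations are given as [roll, pitch, yaw] about the fixed x, y, z axes, in that order (R = Rz(yaw) Ry(pitch) Rx(roll)).
In Python, from cell import ctrl gives the robot as it stands. The module is installed in compiled form; this text tells all that it offers.
- The arm moves only by the tool send_rows, never from a script. Its argument "plan" is a list of rows, each an object of numbers: "wx", "wy", "wz": the turn, a rotation vector about the tool's x, y, z in degrees; "tx", "ty", "tz": the shift along the tool's x, y, z in m; "gripper": the gripper command: -1 is shut, 1 is fully open, values between are in proportion. In form: [{"wx": .., "wy": .., "wz": .., "tx": .., "ty": .., "tz": .., "gripper": ..}, ...]. A call has 1 to 12 rows; each row is the pose to reach, as a shift and turn from the pose commanded when the call began, along the tool's axes at that moment; what a row does not reach only later rows make up. A row lasts 1/8 s, in which the tool goes at most 62.5 mm and 10.7 degrees, less where a joint would pass 70% of its speed; a pose out of reach is approached as far as the arm can. A call with a gripper value outside its range is refused whole. The fingers move at their own pace and stop on an object; "newtons" is the grip in N (left out, the last holds). Time passes only in rows, so rows that repeat a pose let the fingers close. It gives the time, the measured TCP pose, the force, the opening and the grip force at its end, in the units of the state.
- ctrl.read_state(): the state, without advancing time (a new reading comes with each control period).
- ctrl.camera(name): name is "scene" or "top" or "wrist"; returns a dict with "frame" (480x640x3 uint8, red, green, blue), "depth" (480x640 float32, mm along the optical axis (not along the pixel's ray), 0 where there is no reading), "fx", "fy", "cx", "cy" (pixels), "xyz" and "rotation" of the camera in the world. Camera axes: x right, y up, looking along -z (the intrinsics and any distortion apply to the point x, -y, -z); pixel columns grow to the right and rows downward; lengths in mm; the calibration is good to about 2 mm. A picture is of the moment at which its call begins.
- ctrl.job_done(): hands the job in; it is judged then, once.
The state is a dict: "clock": time; "qpos": joint angles; "qvel": joint speeds; "joint_torque": joint torques, N m; "ee_pos": TCP position; "eef_rot": TCP orientation; "force": force on the tool from outside, world axes, zero at the start; "moment": the same for the moment, N m; "width": finger opening in mm; "grip_force": force on a finger pad.
Only numpy, scipy, OpenCV 4.12 (cv2) and the standard library are available. Lean on these libraries where they do the work, as an engineer would, in place of code of your own. Each camera call takes 0.05 s, during which the arm holds its last target. There are 200 camera calls.

## Working session

There is one attempt and no reset: what is moved stays moved. The work goes in short steps, Python scripts to look and compute and a tool call to move; the robot and the scene stay as the last step left them, time stands still between calls to the robot, and variables do not carry over. Pictures are saved under pics/ and viewed, at most 10 in all, crops included, and the job is handed in when it is done.

Besides the shell and the picture viewer there is one more tool, called after "Emit:" in YAML: its name, and indented under it one key for each argument. send_rows: Moves the arm, as the interface text tells. Its arguments: {"type":"object","properties":{"plan":{"type":"array","items":{"type":"object","properties":{"wx":{"type":"number"},"wy":{"type":"number"},"wz":{"type":"number"},"tx":{"type":"number"},"ty":{"type":"number"},"tz":{"type":"number"},"gripper":{"type":"number"}}}},"newtons":{"type":"number"}},"required":["plan"]}

```bash
mkdir -p pics; cat > h.py <<'E'
import numpy as np,cv2
from cell import ctrl
def grab(n,save=None):
    c=ctrl.camera(n); np.savez('pics/%s.npz'%(save or n),**{k:np.array(v) for k,v in c.items() if v is not None})
    if save: cv2.imwrite('pics/%s.png'%save,c['frame'][...,::-1])
    return c
def cloud(c):
    d=c['depth']; v,u=np.mgrid[0:480,0:640]
    p=np.stack([(u-c['cx'])/c['fx']*d,-(v-c['cy'])/c['fy']*d,-d],-1)
    P=p@np.array(c['rotation']).T+np.array(c['xyz']); P[d<=0]=np.nan
    return P
E
python3 - <<'E'
from h import *
for n in('top','scene'):
    c=grab(n,n+'0'); print({k:(v if not hasattr(v,'shape') or v.size<20 else v.shape) for k,v in c.items()})
print(ctrl.read_state())
E
```

```text
{'frame': (480, 640, 3), 'depth': (480, 640), 'fx': 594.166078431577, 'fy': 594.166078431577, 'cx': 320.92570269334954, 'cy': 238.4370111821734, 'xyz': array([ 376.83095673,  -51.29928084, 1422.78305931]), 'rotation': array([ 0.09861753,  0.00996681, -1.58537246])}
{'frame': (480, 640, 3), 'depth': (480, 640), 'fx': 545.1827272621829, 'fy': 545.1827272621829, 'cx': 322.49011506743676, 'cy': 241.58964837180588, 'xyz': array([ 929.39653979, -666.73091681, 1029.00324269]), 'rotation': array([ 0.71986026, -0.0136568 ,  0.62882518])}
{'clock': 0.1, 'qpos': array([-1.24000179e+00,  4.23773363e-01,  1.63056421e+00, -1.21852480e-05,
        1.08861631e+00, -1.90085962e-02]), 'qvel': array([-8.13824037e-04, -2.02096319e-03, -1.92477012e-03,  1.67752268e-05,
        6.25230766e-04,  4.39020718e-05]), 'joint_torque': array([-4.50917414e-04, -5.45614672e+01, -2.74324751e+01,  6.44835108e-02,
        1.88023987e-02, -4.91684466e-05]), 'ee_pos': array([ 214.09090379, -586.7904126 ,  301.99317512]), 'eef_rot': array([-3.14023146e+00, -1.50872260e-05,  3.49808785e-01]), 'force': array([-0.52872817, -0.41941063, -0.2340057 ]), 'moment': array([-0.01457554,  0.02171528,  0.04047302]), 'grip_force': 0.0, 'width': 87.90635173738649}
```

View pics/top0.png

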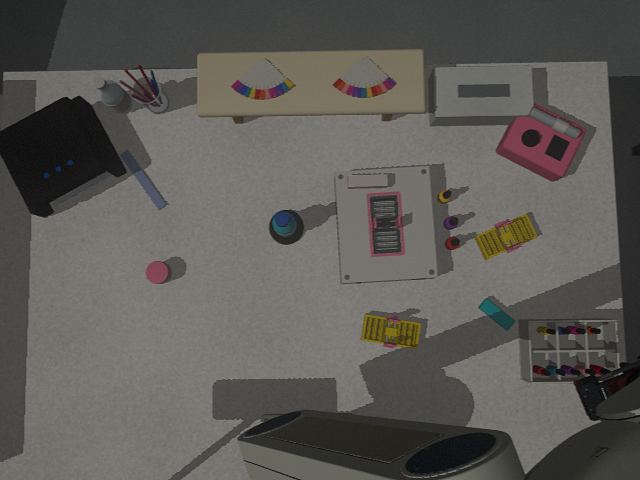

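View pics/scene0.png

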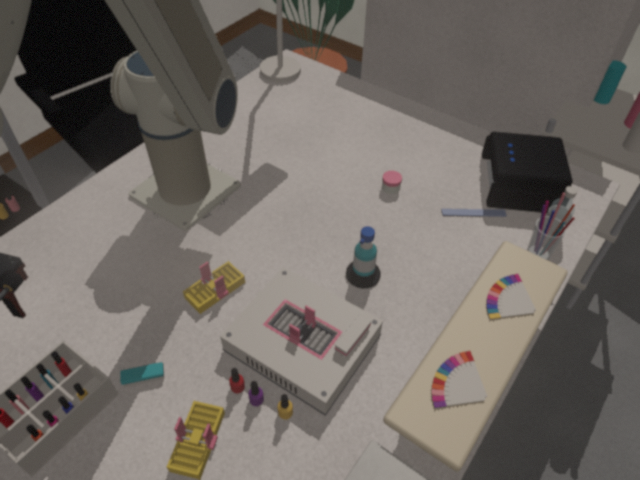

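The top view shows the collector at about (386,224) px, with its catches at about (375..402,224). The blue cap is at (284,222), the polishes at (445..452,195..243), the buffer at (368,180), and yellow decoys at (391,330) and (507,236). Next I'll measure these in 3D.

```bash
cat >> h.py <<'E'
from scipy.spatial.transform import Rotation as Ro
_cl=cloud
def cloud(c):
    c=dict(c); r=np.array(c['rotation'])
    c['rotation']=Ro.from_euler('xyz',r).as_matrix() if r.size==3 else r
    return _cl(c)
def hsv(c): return cv2.cvtColor(c['frame'],cv2.COLOR_RGB2HSV).astype(int)
E
cat > m.py <<'E'
from h import *
for n in('top0','scene0'):
    c=dict(np.load('pics/%s.npz'%n)); P=cloud(c); H=hsv(c); h,s,v=H[...,0],H[...,1],H[...,2]
    x,y,z=P[...,0],P[...,1],P[...,2]
    print(n,'table z',np.nanmedian(z[280:300,100:130]) )
    near=(abs(x-500)<250)&(abs(y+100)<350)
    deck=near&(abs(z-58)<6)&(s<60)
    nn,l,st,ce=cv2.connectedComponentsWithStats(deck.astype(np.uint8))
    i=1+np.argmax(st[1:,4]); Q=P[l==i]
    r=cv2.minAreaRect(Q[:,:2].astype(np.float32)); print('deck',r,np.median(Q[:,2]),len(Q))
    blue=near&(h>100)&(h<125)&(s>110)&(z>140)&(z<165); Q=P[blue]; print('cap',len(Q),Q.mean(0),Q.min(0),Q.max(0),np.median(Q[:,2]))
    if len(Q)>3: print(cv2.minEnclosingCircle(Q[Q[:,2]>151][:,:2].astype(np.float32)))
    pk=near&((h>160)|(h<4))&(s>60)&(z>75)&(z<105); nn,l,st,ce=cv2.connectedComponentsWithStats(pk.astype(np.uint8))
    for i in range(1,nn):
        if st[i,4]>4: Q=P[l==i]; print('pink',st[i],Q.mean(0),Q.min(0),Q.max(0))
    tr=near&((h>160)|(h<4))&(s>60)&(abs(z-58)<5)
    print('trim',cv2.minAreaRect(P[tr][:,:2].astype(np.float32)), np.nansum(tr))
E
python3 m.py
```

```text
top0 table z 0.2066577519922248
deck ((544.4764404296875, -188.06121826171875), (261.0126647949219, 220.79800415039062), 2.561344861984253) 58.749587530385725 7563
cap 180 [546.63070049  42.617348   154.83050086] [531.35749981  17.3076413  144.62947227] [561.62833162  60.2378215  161.93805238] 155.3621734941314
((546.114990234375, 39.661155700683594), 20.640499114990234)
pink [372 217   4  12  36] [ 542.0907569  -159.57910039   95.67789147] [ 530.47132491 -162.67621276   76.83709848] [ 554.00077639 -156.76872659  103.78910074]
pink [397 216   4  12  39] [ 543.6019476  -214.52323598   94.25552183] [ 532.9247837  -217.98110992   75.55667582] [ 556.22347717 -212.18718431  102.70470358]
trim ((443.9100341796875, -193.4818878173828), (349.9740295410156, 79.11884307861328), 2.672355890274048) 466
scene0 table z -0.0327912422422969
deck ((544.8201293945312, -188.4282684326172), (263.5670471191406, 224.82916259765625), 2.811758279800415) 57.88693631489872 8580
cap 79 [549.18559897  40.97827343 154.49978093] [536.92842381  19.20003553 145.73054585] [560.99148811  56.35032351 159.09657852] 154.69476694746675
((548.09033203125, 42.4380989074707), 13.955728530883789)
pink [305 306  10  12  73] [ 545.47962133 -163.10835273   88.74147504] [ 533.60764359 -165.24051377   75.52345333] [ 556.96527462 -158.67347062  101.62756212]
pink [289 324  11  13  84] [ 548.73387396 -217.69851889   90.1832205 ] [ 536.58480645 -220.9143831    75.61027622] [ 559.34073816 -213.43254399  101.96125021]
trim ((444.92620849609375, -249.9568328857422), (353.0174560546875, 195.63369750976562), 2.2091050148010254) 616
```

```bash
cat >> h.py <<'E'
def go(x,y,z,yawdeg=2.65,cur=None):
    s=ctrl.read_state(); p,r=(s['ee_pos'],s['eef_rot']) if cur is None else cur
    R=Ro.from_euler('xyz',r); T=Ro.from_euler('xyz',[np.pi,0,np.radians(yawdeg)])
    print('t mm',np.round(R.inv().apply(np.array([x,y,z])-p),1),'w deg',np.round((R.inv()*T).as_rotvec(degrees=True),2))
E
python3 -c "
from h import *
go(547.5,43,300,cur=(np.array([214.211,-587.128,302.675]),[np.pi,0,.3498]))"
```

```text
t mm [ 529.1 -477.7    2.7] w deg [ 0.   -0.   17.39]
```

Emit:
send_rows:
  plan:
    - {"tx":0.044,"ty":-0.04,"tz":0.0,"wz":2,"gripper":-1}
    - {"tx":0.088,"ty":-0.08,"tz":0.0,"wz":4,"gripper":-1}
    - {"tx":0.132,"ty":-0.119,"tz":0.0,"wz":6,"gripper":-1}
    - {"tx":0.176,"ty":-0.159,"tz":0.0,"wz":8,"gripper":-1}
    - {"tx":0.22,"ty":-0.199,"tz":0.0,"wz":10,"gripper":-1}
    - {"tx":0.264,"ty":-0.239,"tz":0.0,"wz":12,"gripper":-1}
    - {"tx":0.309,"ty":-0.279,"tz":0.0,"wz":14,"gripper":-1}
    - {"tx":0.353,"ty":-0.318,"tz":0.0,"wz":16,"gripper":-1}
    - {"tx":0.397,"ty":-0.358,"tz":0.0,"wz":17.39,"gripper":-1}
    - {"tx":0.441,"ty":-0.398,"tz":0.0,"wz":17.39,"gripper":-1}
    - {"tx":0.485,"ty":-0.438,"tz":0.0,"wz":17.39,"gripper":-1}
    - {"tx":0.529,"ty":-0.478,"tz":0.0027,"wz":17.39,"gripper":-1}
  newtons: 20

```text
$.plan[0]: bad value
```

Emit:
send_rows:
  plan:
    - {"wx":0,"wy":0,"wz":2,"tx":0.044,"ty":-0.04,"tz":0,"gripper":-1}
    - {"wx":0,"wy":0,"wz":4,"tx":0.088,"ty":-0.08,"tz":0,"gripper":-1}
    - {"wx":0,"wy":0,"wz":6,"tx":0.132,"ty":-0.119,"tz":0,"gripper":-1}
    - {"wx":0,"wy":0,"wz":8,"tx":0.176,"ty":-0.159,"tz":0,"gripper":-1}
    - {"wx":0,"wy":0,"wz":10,"tx":0.22,"ty":-0.199,"tz":0,"gripper":-1}
    - {"wx":0,"wy":0,"wz":12,"tx":0.264,"ty":-0.239,"tz":0,"gripper":-1}
    - {"wx":0,"wy":0,"wz":14,"tx":0.309,"ty":-0.279,"tz":0,"gripper":-1}
    - {"wx":0,"wy":0,"wz":16,"tx":0.353,"ty":-0.318,"tz":0,"gripper":-1}
    - {"wx":0,"wy":0,"wz":17.39,"tx":0.397,"ty":-0.358,"tz":0,"gripper":-1}
    - {"wx":0,"wy":0,"wz":17.39,"tx":0.441,"ty":-0.398,"tz":0,"gripper":-1}
    - {"wx":0,"wy":0,"wz":17.39,"tx":0.485,"ty":-0.438,"tz":0,"gripper":-1}
    - {"wx":0,"wy":0,"wz":17.39,"tx":0.529,"ty":-0.478,"tz":0.0027,"gripper":-1}
  newtons: 20

```text
clock: 1.6
ee_pos: [548.0, 45.2, 300.0]
eef_rot: [3.141, -0.0, 0.047]
force: [0.6, -1.1, 0.4]
width: 0.5
grip_force: 0.0
```

```bash
python3 - <<'E'
from h import *
c=grab('wrist','wr1'); s=ctrl.read_state(); print(s['ee_pos'],s['eef_rot'],c['xyz'],c['rotation'])
P=cloud(c);H=hsv(c)
m=(H[...,0]>100)&(H[...,0]<125)&(H[...,1]>110)&(P[...,2]>151)&(P[...,2]<160)
Q=P[m];print(len(Q))
if len(Q): print(np.median(Q[:,2]),cv2.minEnclosingCircle(Q[:,:2].astype(np.float32)),Q.min(0),Q.max(0))
E
```

```text
[550.7770175   50.13420357 299.86503741] [-3.13904502e+00 -2.98280915e-03  4.85561744e-02] [623.01129737  48.05046603 382.5225897 ] [-2.79752188e-01 -1.15732373e-03 -1.52440644e+00]
1571
155.35726071457475 ((547.13525390625, 45.25226593017578), 15.913921356201172) [533.06887368  29.69986872 151.01180879] [563.03078233  60.52778714 157.26247377]
```

View pics/wr1.png

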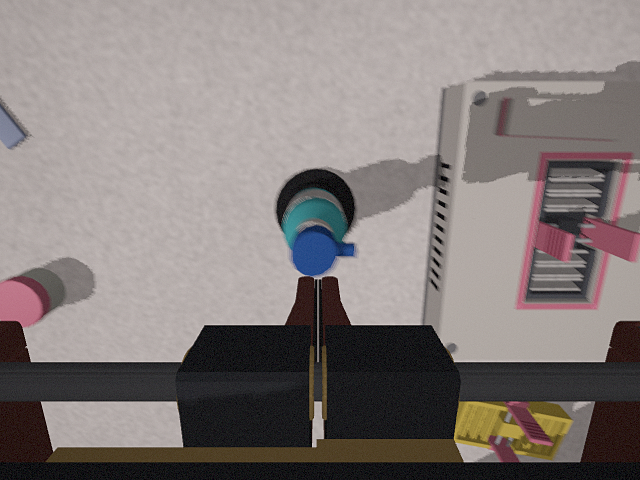

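The wrist view shows the closed fingers (tips at about (318,280) px) in line with the blue cap at (314,250), spout toward the collector. The cap measures (547,45,155), radius 15.9, which matches the given size. I'll approach it first, then press.

Emit:
send_rows:
  plan:
    - {"wx":0,"wy":0,"wz":0,"tx":0,"ty":-0.0015,"tz":0.02,"gripper":-1}
    - {"wx":0,"wy":0,"wz":0,"tx":0,"ty":-0.0015,"tz":0.045,"gripper":-1}
    - {"wx":0,"wy":0,"wz":0,"tx":0,"ty":-0.0015,"tz":0.06,"gripper":-1}
    - {"wx":0,"wy":0,"wz":0,"tx":0,"ty":-0.0015,"tz":0.06,"gripper":-1}
    - {"wx":0,"wy":0,"wz":0,"tx":0,"ty":-0.0015,"tz":0.06,"gripper":-1}

```text
clock: 2.28
ee_pos: [547.7, 44.5, 240.6]
eef_rot: [-3.142, -0.001, 0.046]
force: [0.7, -0.1, -0.2]
width: 0.5
grip_force: 0.0
```

Emit:
send_rows:
  plan:
    - {"wx":0,"wy":0,"wz":0,"tx":0,"ty":0,"tz":0.005,"gripper":-1}
    - {"wx":0,"wy":0,"wz":0,"tx":0,"ty":0,"tz":0.008,"gripper":-1}
    - {"wx":0,"wy":0,"wz":0,"tx":0,"ty":0,"tz":0.01,"gripper":-1}
    - {"wx":0,"wy":0,"wz":0,"tx":0,"ty":0,"tz":0.01,"gripper":-1}

```text
clock: 2.78
ee_pos: [547.9, 44.7, 230.5]
eef_rot: [3.141, -0.002, 0.046]
force: [1.3, -0.4, 4.9]
width: 0.6
grip_force: 2.6
```

Contact is made and the force is rising as expected. I'll press further.

Emit:
send_rows:
  plan:
    - {"wx":0,"wy":0,"wz":0,"tx":0,"ty":0,"tz":0.002,"gripper":-1}
    - {"wx":0,"wy":0,"wz":0,"tx":0,"ty":0,"tz":0.0035,"gripper":-1}
    - {"wx":0,"wy":0,"wz":0,"tx":0,"ty":0,"tz":0.0035,"gripper":-1}
    - {"wx":0,"wy":0,"wz":0,"tx":0,"ty":0,"tz":0.0035,"gripper":-1}

```text
clock: 3.28
ee_pos: [548.0, 44.7, 228.2]
eef_rot: [3.141, -0.002, 0.046]
force: [-2.4, -1.8, 15.5]
width: 0.1
grip_force: 7.9
```

Bottomed out: 15.5 N, and it stopped 1.7 mm short of the commanded depth. Releasing the cap and moving over the cassette.

Emit:
send_rows:
  plan:
    - {"wx":0,"wy":0,"wz":0,"tx":0,"ty":0,"tz":-0.01,"gripper":-1}
    - {"wx":0,"wy":0,"wz":0,"tx":0,"ty":0,"tz":-0.035,"gripper":-1}
    - {"wx":0,"wy":0,"wz":0,"tx":-0.002,"ty":0.03,"tz":-0.06,"gripper":-1}
    - {"wx":0,"wy":0,"wz":0,"tx":-0.005,"ty":0.085,"tz":-0.06,"gripper":1}
    - {"wx":0,"wy":0,"wz":0,"tx":-0.008,"ty":0.14,"tz":-0.06,"gripper":1}
    - {"wx":0,"wy":0,"wz":0,"tx":-0.011,"ty":0.19,"tz":-0.06,"gripper":1}
    - {"wx":0,"wy":0,"wz":0,"tx":-0.0138,"ty":0.2326,"tz":-0.05,"gripper":1}
    - {"wx":0,"wy":0,"wz":0,"tx":-0.0138,"ty":0.2326,"tz":-0.03,"gripper":1}
    - {"wx":0,"wy":0,"wz":0,"tx":-0.0138,"ty":0.2326,"tz":-0.03,"gripper":1}
    - {"wx":0,"wy":0,"wz":0,"tx":-0.0138,"ty":0.2326,"tz":-0.03,"gripper":1}
    - {"wx":0,"wy":0,"wz":0,"tx":-0.0138,"ty":0.2326,"tz":-0.03,"gripper":1}

```text
clock: 4.65
ee_pos: [544.7, -187.8, 257.2]
eef_rot: [3.141, -0.001, 0.047]
force: [0.6, 0.4, 0.7]
width: 76.7
grip_force: 0.0
```

```bash
python3 - <<'E'
from h import *
c=grab('wrist','wr2'); s=ctrl.read_state(); print(s['ee_pos'],s['eef_rot'],s['width'])
for n in (c,grab('top'),grab('scene')):
    P=cloud(n);H=hsv(n);h=H[...,0];z=P[...,2]
    near=(abs(P[...,0]-545)<60)&(abs(P[...,1]+188)<60)
    m=near&((h>160)|(h<4))&(H[...,1]>60)&(z>75)&(z<105)
    nn,l,st,ce=cv2.connectedComponentsWithStats(m.astype(np.uint8))
    for i in range(1,nn):
        if st[i,4]>15: Q=P[l==i]; print(st[i],Q.mean(0).round(1),Q.min(0).round(1),Q.max(0).round(1)); T=Q[Q[:,2]>96];print('  top',len(T),T.mean(0).round(1) if len(T) else 0)
    m=(h>100)&(h<125)&(H[...,1]>110)&(z>135)&(z<165)&(abs(P[...,1]-44)<16)&(abs(P[...,0]-547)<16)
    print('cap z',m.sum(),np.median(z[m]))
E
```

```text
[ 544.64815642 -187.80919846  257.23055278] [ 3.14122552e+00 -9.85945150e-04  4.71973003e-02] 81.29524771265385
[272 224  12  41 405] [ 544.8 -161.    93.8] [ 530.9 -163.5   75.1] [ 555.3 -156.8  100.1]
  top 253 [ 543.6 -160.7   98.1]
[350 224  12  41 401] [ 547.4 -214.9   94.1] [ 534.  -219.    75.1] [ 558.  -212.5  100. ]
  top 254 [ 546.1 -215.3   98.3]
cap z 0 nan
cap z 164 155.40000131727163
[305 306  10  11  70] [ 545.  -163.1   88.8] [ 534.1 -165.5   75.1] [ 556.6 -159.6  100.7]
  top 14 [ 545.8 -162.5   98.1]
[289 324  11  13  87] [ 548.6 -217.6   89.6] [ 535.1 -220.6   75.5] [ 559.2 -213.2  101.2]
  top 25 [ 547.5 -217.    98.4]
cap z 82 154.16060522450312
  return _methods._mean(a, axis=axis, dtype=dtype,
  ret = ret.dtype.type(ret / rcount)
```

View pics/wr2.png

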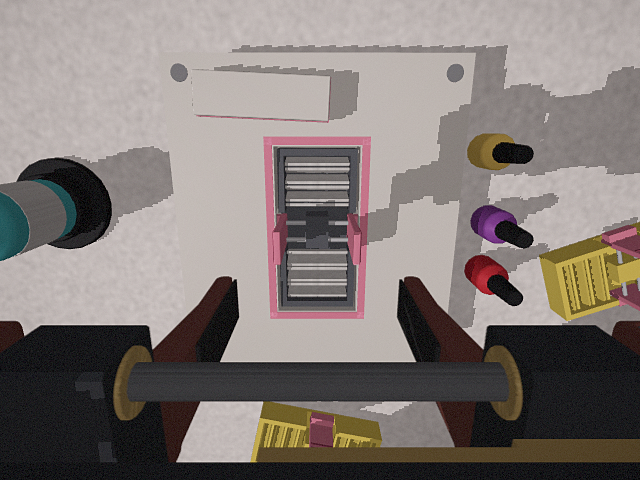

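The wrist view shows the cassette between the open fingers, with pink tabs at (280,240) and (356,240) px. The tab midpoint is (544.8,-188), matching the TCP, and the cap is back up at 155 mm. Descending now.

Emit:
send_rows:
  plan:
    - {"wx":0,"wy":0,"wz":0,"tx":0,"ty":0,"tz":0.03,"gripper":1}
    - {"wx":0,"wy":0,"wz":0,"tx":0,"ty":0,"tz":0.06,"gripper":1}
    - {"wx":0,"wy":0,"wz":0,"tx":0,"ty":0,"tz":0.085,"gripper":1}
    - {"wx":0,"wy":0,"wz":0,"tx":0,"ty":0,"tz":0.1,"gripper":1}
    - {"wx":0,"wy":0,"wz":0,"tx":0,"ty":0,"tz":0.1105,"gripper":1}
    - {"wx":0,"wy":0,"wz":0,"tx":0,"ty":0,"tz":0.1105,"gripper":1}
    - {"wx":0,"wy":0,"wz":0,"tx":0,"ty":0,"tz":0.1105,"gripper":1}

```text
clock: 5.68
ee_pos: [544.8, -188.4, 146.7]
eef_rot: [3.141, -0.001, 0.046]
force: [0.3, -0.6, -0.1]
width: 87.9
grip_force: 0.0
```

Emit:
send_rows:
  plan:
    - {"wx":0,"wy":0,"wz":0,"tx":0,"ty":0,"tz":0,"gripper":-1}
    - {"wx":0,"wy":0,"wz":0,"tx":0,"ty":0,"tz":0,"gripper":-1}
    - {"wx":0,"wy":0,"wz":0,"tx":0,"ty":0,"tz":0,"gripper":-1}
    - {"wx":0,"wy":0,"wz":0,"tx":0,"ty":0,"tz":0,"gripper":-1}
    - {"wx":0,"wy":0,"wz":0,"tx":0,"ty":0,"tz":0,"gripper":-1}
    - {"wx":0,"wy":0,"wz":0,"tx":0,"ty":0,"tz":0,"gripper":-1}
    - {"wx":0,"wy":0,"wz":0,"tx":0,"ty":0,"tz":0,"gripper":-1}
    - {"wx":0,"wy":0,"wz":0,"tx":0,"ty":0,"tz":0,"gripper":-1}
  newtons: 25

```text
clock: 6.68
ee_pos: [544.3, -188.3, 146.2]
eef_rot: [3.141, -0.0, 0.046]
force: [-0.3, -0.0, 5.8]
width: 41.6
grip_force: 25.0
```

Emit:
send_rows:
  plan:
    - {"wx":0,"wy":0,"wz":0,"tx":0,"ty":0,"tz":-0.003,"gripper":-1}
    - {"wx":0,"wy":0,"wz":0,"tx":0,"ty":0,"tz":-0.006,"gripper":-1}
    - {"wx":0,"wy":0,"wz":0,"tx":0,"ty":0,"tz":-0.009,"gripper":-1}
    - {"wx":0,"wy":0,"wz":0,"tx":0,"ty":0,"tz":-0.012,"gripper":-1}
    - {"wx":0,"wy":0,"wz":0,"tx":0,"ty":0,"tz":-0.012,"gripper":-1}

```text
clock: 7.3
ee_pos: [544.4, -188.3, 158.2]
eef_rot: [3.141, -0.0, 0.046]
force: [0.8, 0.0, -1.6]
width: 41.6
grip_force: 25.0
```

```bash
cat > chk.py <<'E'
from h import *
import sys
s=ctrl.read_state(); print(s['ee_pos'],s['eef_rot'],s['width'],s['force'])
for n in ('wrist','scene'):
    c=grab(n,n+sys.argv[1])
    P=cloud(c); x=P[...,0]-544.6; y=P[...,1]+188.2; a=.0463
    X=x*np.cos(a)+y*np.sin(a); Y=-x*np.sin(a)+y*np.cos(a); z=P[...,2]; H=hsv(c)
    dark=(abs(X)<75)&(abs(Y)<40)&(H[...,2]<110)&(H[...,1]<90)&(z>40)&(z<float(sys.argv[2]))
    Q=np.c_[X[dark],Y[dark],z[dark]]; print(n,len(Q),np.percentile(Q,[5,50,95],axis=0).round(1).tolist())
    for lo,hi in((-65,-40),(-40,-15),(15,40),(40,65)):
        k=(Q[:,0]>lo)&(Q[:,0]<hi); 
        if k.sum()>5: print(lo,k.sum(),np.percentile(Q[k,2],[50,90,97]).round(1))
E
python3 chk.py a 100
```

```text
[ 544.38923411 -188.32705905  158.24910613] [ 3.14140058e+00 -4.70547348e-04  4.62376177e-02] 41.613960870827476 [ 0.75297015  0.03842886 -1.57959035]
wrist 10373 [[-19.2, -29.2, 43.8], [24.6, -0.6, 64.1], [64.4, 28.7, 67.2]]
-65 195 [61.4 66.6 67.2]
-40 590 [56.3 60.9 61.6]
15 2054 [64.4 66.9 67.4]
40 3816 [65.9 67.1 67.6]
scene 703 [[5.0, -32.2, 46.2], [36.8, -7.5, 60.9], [65.7, 24.8, 68.4]]
15 208 [60.2 66.  67.4]
40 276 [61.4 67.1 68.3]
```

View pics/wrista.png

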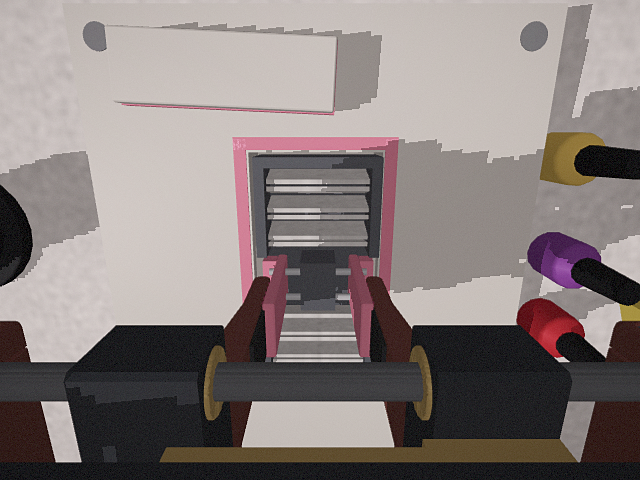

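The cassette is unlocked and level. Its rim is up 12 mm at z≈67, the load is about 1.6 N, and the tabs are pinched at (275,300) and (360,300) px. It needs to rise another 118 mm so the underside ends at 158 mm.

Emit:
send_rows:
  plan:
    - {"wx":0,"wy":0,"wz":0,"tx":0,"ty":0,"tz":-0.006,"gripper":-1}
    - {"wx":0,"wy":0,"wz":0,"tx":0,"ty":0,"tz":-0.018,"gripper":-1}
    - {"wx":0,"wy":0,"wz":0,"tx":0,"ty":0,"tz":-0.032,"gripper":-1}
    - {"wx":0,"wy":0,"wz":0,"tx":0,"ty":0,"tz":-0.047,"gripper":-1}
    - {"wx":0,"wy":0,"wz":0,"tx":0,"ty":0,"tz":-0.062,"gripper":-1}
    - {"wx":0,"wy":0,"wz":0,"tx":0,"ty":0,"tz":-0.077,"gripper":-1}
    - {"wx":0,"wy":0,"wz":0,"tx":0,"ty":0,"tz":-0.092,"gripper":-1}
    - {"wx":0,"wy":0,"wz":0,"tx":0,"ty":0,"tz":-0.104,"gripper":-1}
    - {"wx":0,"wy":0,"wz":0,"tx":0,"ty":0,"tz":-0.113,"gripper":-1}
    - {"wx":0,"wy":0,"wz":0,"tx":0,"ty":0,"tz":-0.118,"gripper":-1}
    - {"wx":0,"wy":0,"wz":0,"tx":0,"ty":0,"tz":-0.118,"gripper":-1}
    - {"wx":0,"wy":0,"wz":0,"tx":0,"ty":0,"tz":-0.118,"gripper":-1}

```text
clock: 8.9
ee_pos: [544.0, -188.2, 275.5]
eef_rot: [-3.141, 0.001, 0.046]
force: [0.5, 0.3, -1.6]
width: 41.5
grip_force: 25.0
```

Emit:
send_rows:
  plan:
    - {"wx":0,"wy":0,"wz":0,"tx":0,"ty":0,"tz":0,"gripper":-1}
    - {"wx":0,"wy":0,"wz":0,"tx":0,"ty":0,"tz":0,"gripper":-1}
    - {"wx":0,"wy":0,"wz":0,"tx":0,"ty":0,"tz":0,"gripper":-1}
    - {"wx":0,"wy":0,"wz":0,"tx":0,"ty":0,"tz":0,"gripper":-1}

```text
clock: 9.4
ee_pos: [544.3, -188.3, 276.0]
eef_rot: [-3.142, 0.0, 0.046]
force: [-0.3, 0.2, -0.4]
width: 41.7
grip_force: 25.0
```

```bash
python3 chk.py b 190
```

```text
[ 544.2916437  -188.27109641  275.9500164 ] [-3.14156337e+00  3.73260159e-06  4.62730899e-02] 41.69304645181046 [-0.325092    0.17140316 -0.43145892]
wrist 9567 [[-18.7, -29.0, 161.5], [23.6, -1.1, 183.1], [63.9, 27.3, 184.9]]
-65 172 [179.3 184.5 184.9]
-40 432 [173.8 178.9 179.6]
15 1836 [183.1 184.7 185.1]
40 3512 [183.7 184.8 185.2]
scene 1216 [[-58.5, -32.4, 48.4], [29.2, -13.2, 174.7], [65.7, 25.8, 184.4]]
-65 80 [171.6 181.9 183.2]
-40 87 [171.5 181.7 184.4]
15 281 [176.7 183.3 184.7]
40 369 [177.2 183.8 184.9]
```

View pics/sceneb.png

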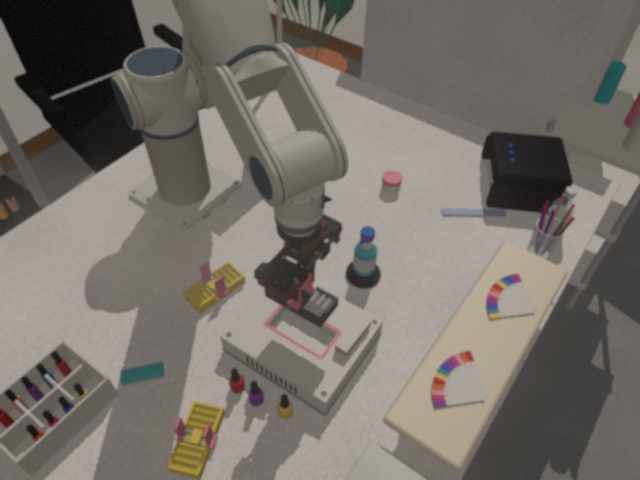

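The scene view shows the cassette held level at about (300,295) px above its empty well, with everything else where it was. The rim is at 184–185 mm, so the underside is at about 158 mm, 100 mm above the deck.

```bash
python3 -c "
from cell import ctrl
print(ctrl.job_done())"
```

```text
the job is handed in; nothing more can be done
None
```

The job is handed in: I pressed the cap to its stop and it sprang back, then unlatched the cassette and lifted it straight up; it is held level, about 10 cm above the deck, and nothing else appears to have moved.

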